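# Rotate lamp cartons in a stock lane, oldest to the front

### The job

Rearrange the lamp cartons in the grey stock lane so that the oldest is used first; the round stickers on top tell their age: red is the oldest, then yellow, then green, and blue is the new delivery. First take the yellow and the green carton out and stand both on the white tub lid; then move the red carton from behind them to the front place of the lane (the end with the low notched stop), and put the others in behind it one after another, front to back: yellow, then green, and last the blue one in the rearmost place by the high back wall. Every carton must stand upright and square in its own marked place; do not knock any carton over or disturb the hex keys and the timer.

Things in the scene. Friction and masses are not known exactly. Their poses are not given: they have to be found in the camera images.
- red_center (a point): red carton: white upright carton 48 x 58 x 102 mm (own x, y, z), about 150 g, with a round red sticker 38 mm across on its top; at the start in the third place of the lane from the front. The point is its centre, 51 mm above its underside. Grip it from above, near its top, across the 58 mm (y).
- yellow_center (a point): yellow carton: white upright carton 48 x 58 x 102 mm (own x, y, z), about 150 g, with a round yellow sticker 38 mm across on its top; at the start in the first or second place of the lane. The point is its centre, 51 mm above its underside. Grip it from above, near its top, across the 58 mm (y).
- green_center (a point): green carton: white upright carton 48 x 58 x 102 mm (own x, y, z), about 150 g, with a round green sticker 38 mm across on its top; at the start in the first or second place of the lane. The point is its centre, 51 mm above its underside. Grip it from above, near its top, across the 58 mm (y).
- blue_center (a point): blue carton: white upright carton 48 x 58 x 102 mm (own x, y, z), about 150 g, with a round blue sticker 38 mm across on its top; at the start alone on the bench on one side of the lane. The point is its centre, 51 mm above its underside. Grip it from above, near its top, across the 58 mm (y).
- lane: fixed grey tray 264 x 86 mm. Origin: centre of its underside, on the bench; -x points to the front (low notched stop, 14 mm), +x to the back wall (70 mm high). Floor 6 mm above the origin, 74 mm wide between side rims 22 mm high. Four places at x = -93 (front), -31, +31, +93 mm (rearmost), y = 0, parted by black lines at x = -62, 0, 62 mm. A carton in place has its centre at z = 57 mm.
- lid: side area: white square tub lid lying flat on the bench on the other side of the lane from the blue carton, fixed, 148 (x) x 160 (y) x 9 mm. Origin: centre of its underside; its flat top is 9 mm above. Two cartons stand on it side by side, for instance 38 mm either way from its centre along its x.
- hex_keys_center (a point): bystander: red folding hex key set 26 x 100 x 21 mm, loose, lying to the right of the lane's back end; the point is its centre. Leave it where it is.
- lab_timer_center (a point): bystander: white countdown timer 62 x 68 x 19 mm, loose, on the left of the bench; the point is its centre. Leave it where it is.
Not all that is in view belongs to the job. Leave any purple look-alike of the part that bears green_center alone.

How it is judged (in metres and radians):
On the way, in this order (a step that is already met when the one before it is completed fails the run):
1. the yellow and the green carton both stand on the lid (x of yellow_center in the frame of lid between -0.066 and 0.066 m and y of yellow_center in the frame of lid between -0.072 and 0.072 m and z of yellow_center in the frame of lid between 0.054 and 0.066 m and angle between each of yellow_center, green_center's own z axis and vertical below 0.1 rad and x of green_center in the frame of lid between -0.066 and 0.066 m and y of green_center in the frame of lid between -0.072 and 0.072 m and z of green_center in the frame of lid between 0.054 and 0.066 m), for 0.2 s.
2. the red carton stands in the front place while yellow and green are still on the lid (all of step 1 and x of red_center in the frame of lane between -0.106 and -0.08 m and y of red_center in the frame of lane between -0.012 and 0.012 m and z of red_center in the frame of lane between 0.052 and 0.062 m and angle between red_center's own z axis and vertical below 0.1 rad and (angle between the x axis of red_center and the x axis of lane, either way round below 0.22 rad or angle between the x axis of red_center and the y axis of lane, either way round below 0.22 rad)), for 0.2 s.
3. the yellow carton stands in the second place (x of yellow_center in the frame of lane between -0.044 and -0.018 m and y of yellow_center in the frame of lane between -0.012 and 0.012 m and z of yellow_center in the frame of lane between 0.052 and 0.062 m and angle between yellow_center's own z axis and vertical below 0.1 rad and (angle between the x axis of yellow_center and the x axis of lane, either way round below 0.22 rad or angle between the x axis of yellow_center and the y axis of lane, either way round below 0.22 rad)), for 0.2 s.
4. the green carton stands in the third place (x of green_center in the frame of lane between 0.018 and 0.044 m and y of green_center in the frame of lane between -0.012 and 0.012 m and z of green_center in the frame of lane between 0.052 and 0.062 m and angle between green_center's own z axis and vertical below 0.1 rad and (angle between the x axis of green_center and the x axis of lane, either way round below 0.22 rad or angle between the x axis of green_center and the y axis of lane, either way round below 0.22 rad)), for 0.2 s.
5. the blue carton stands in the rearmost place (x of blue_center in the frame of lane between 0.08 and 0.106 m and y of blue_center in the frame of lane between -0.012 and 0.012 m and z of blue_center in the frame of lane between 0.052 and 0.062 m and angle between blue_center's own z axis and vertical below 0.1 rad and (angle between the x axis of blue_center and the x axis of lane, either way round below 0.22 rad or angle between the x axis of blue_center and the y axis of lane, either way round below 0.22 rad)), for 0.2 s.
At the end, for the whole second after the job is handed in: From front to back the lane holds red, yellow, green, blue: each carton upright (within 0.1 rad) on the lane's floor, its centre within 13 mm of its place along the lane and 12 mm across it, square to the lane within 0.22 rad, released and at rest (all of step 3 and all of step 4 and all of step 5 and x of red_center in the frame of lane between -0.106 and -0.08 m and y of red_center in the frame of lane between -0.012 and 0.012 m and z of red_center in the frame of lane between 0.052 and 0.062 m and angle between red_center's own z axis and vertical below 0.1 rad and (angle between the x axis of red_center and the x axis of lane, either way round below 0.22 rad or angle between the x axis of red_center and the y axis of lane, either way round below 0.22 rad) and linear speed of each of carton_red, carton_yellow, carton_green, carton_blue below 0.02 m/s); the robot touches nothing.
It fails at once if a carton is knocked over (angle between any of red_center, yellow_center, green_center, blue_center's own z axis and vertical above 0.6 rad).
It fails at once if the hex keys or the timer are moved by more than 25 mm (distance of any of hex_keys_center, lab_timer_center from where it was at the start of the episode above 0.025 m).
It also fails if it takes over 128 s, if anything falls off the work surface, if the arm or the gripper's body presses on something with over 40 N, if the wrist force passes 120 N, or if a joint passes its speed limit or range.

### The arm

A 6-joint arm with a two-finger parallel gripper is mounted at the origin on a cart in front of the work surface, level with it; the furniture and walls round the work are solid. World frame = base frame: x ahead of the robot, y to its left, z up, the work surface at z = 0. Lengths are in m, angles in degrees, forces in N, time in s.
With the tool pointing down it reaches from about 0.4 to 0.825 m from the base axis. Payload 7 kg.
Tool frame: the origin (TCP) lies at the very end of the fingers, on their centre line; the grasp point (between the pads) lies 19 mm behind it; z points along the fingers, y is the line along which they close (so a half turn about z gives the same grasp; the last joint's range is limited). The gripper opens to 88 mm and grips with 3 to 60 N. Pads are 19 mm wide; open, the fingers measure 130 mm over their backs; the gripper's body (78 mm by 193 mm) begins 47 mm behind the grasp point.
Start: joints at [-50.472, 20.546, 0.682, 0, -70.136, -16.507], TCP at [0.264, -0.621, 0.227] pointing down, gripper open.
Joint ranges: [-176.03, 176.03], [-82.01, 121.73], [-58.28, 71.71], [-173.87, 95.51], [-174.79, -0.11], [-173.66, 173.66]. Speed limits (degrees/s): [136.94, 136.94, 172.46, 180, 180, 180].

### API

Orientations are given as [roll, pitch, yaw] about the fixed x, y, z axes, in that order (R = Rz(yaw) Ry(pitch) Rx(roll)).
In Python, from plant import get_state, capture, close_job, regions_of gives the robot as it stands.
- The arm moves only by the tool jog_arm, never from a script. Its argument "moves" is a list of rows, each a list of 3 entries, a list of its own where there are three numbers: the shift along the tool's x, y, z in cm, then the turn about the tool's z in degrees, then the finger opening in cm, from 0 to 8.76. A call has 1 to 12 rows; each row shifts and turns the commanded pose from where the row before left it, along the tool's axes as they then stand; what a row does not reach is not made up. A row lasts 1/8 s, in which the tool goes at most 62.5 mm and 10.7 degrees, less where a joint would pass 70% of its speed; a pose out of reach is approached as far as the arm can. A call is refused whole if a number of a shift passes 6.25 or a number of a turn 10.7, either way. A call with a gripper value outside its range is refused whole. The fingers move at their own pace and stop on an object; "newtons" is the grip in N (left out, the last holds). Time passes only in rows, so rows that do not move let the fingers close. It gives the time, the measured TCP pose, the force, the opening and the grip force at its end, in the units of the state.
- get_state(): the state, without advancing time (a new reading comes with each control period).
- capture(name): name is "scene" or "top" or "wrist"; returns a dict with "pixels" (420x560x3 uint8, blue, green, red), "mtx" (3x3 intrinsics, pixels), "world_from_camera" (4x4, takes a point from camera to world coordinates); the wrist camera has in their place "hand_eye" (4x4, takes a point from camera to tool coordinates, whose origin is the TCP and whose axes are the flange's). Camera axes: x right, y down, z forward; pixel columns grow to the right and rows downward; lengths in m; the calibration is good to about 2 mm. A picture is of the moment at which its call begins: read the wrist's pose just before it. There is no depth.
- close_job(): hands the job in; it is judged then, once.
Trained networks look in a picture, given as the dict that the camera call returned (one of the last four; its "shot" number tells which), for a name from the list of things; names that differ only in an ending like _2 or _b are one class to them, and where a whole thing is asked for, a point or a joint stands for the part that bears it (a point fixed in the world has none). Each returns a list of dicts, best first, with "confidence" (0 to 1); they miss things now and then, are a little off and sometimes report something else, mostly with a low value. They report only what shows in the picture. A call takes as long as a camera call. They do not tell look-alikes from the thing itself.
- regions_of(picture, thing): "pixels" (420x560 bool, what is visible of it) and "pixel" ([column, row] in pixels, amid what is visible of it).
The state is a dict: "time_s": time; "joints": joint angles; "qd": joint speeds; "joint_torque": joint torques, N m; "tcp_pos": TCP position; "eef_rot": TCP orientation; "contact_force": force on the tool from outside, world axes, zero at the start; "moment": the same for the moment, N m; "gripper_width": finger opening in m; "gripper_force": force on a finger pad.
Only numpy, scipy, OpenCV 4.12 (cv2) and the standard library are available. Lean on these libraries where they do the work, as an engineer would, in place of code of your own. Each camera call takes 0.05 s, during which the arm holds its last target. There are 200 camera calls.

## Working session

There is one attempt and no reset: what is moved stays moved. The work goes in short steps, Python scripts to look and compute and a tool call to move; the robot and the scene stay as the last step left them, time stands still between calls to the robot, and variables do not carry over. Pictures are saved under pics/ and viewed, at most 14 in all, crops included, and the job is handed in when it is done.

Besides the shell and the picture viewer there is one more tool, called after "Emit:" as a command line: name --argument value ..., lists and objects as JSON in quotes. jog_arm: Moves the arm, as the interface text tells. Its arguments: {"type":"object","properties":{"moves":{"type":"array"},"newtons":{"type":"number"}},"required":["moves"]}

```bash
ls; mkdir -p pics
cat > h.py <<'E'
import numpy as np,cv2
from plant import *
def ray(p,uv,z):
    K=p["mtx"];T=np.array(p["world_from_camera"]);d=T[:3,:3]@np.linalg.inv(K)@np.array([uv[0],uv[1],1.]);o=T[:3,3]
    return o+d*(z-o[2])/d[2]
E
python3 - <<'E'
from h import *
s=get_state();print(s)
for n in("top","scene"):
    p=capture(n);cv2.imwrite(f"pics/{n}0.png",p["pixels"]);print(n,np.round(p["world_from_camera"],3).tolist(),np.round(p["mtx"],1).tolist())
    for t in["red_center","yellow_center","green_center","blue_center","lane","lid","hex_keys_center","lab_timer_center"]:
        for r in regions_of(p,t)[:5]: print(t,round(r["confidence"],2),r["pixel"],r["pixels"].sum())
E
```

```text
pics
{'time_s': 0.0, 'joints': array([-5.04697196e+01,  2.05921974e+01,  6.32726128e-01, -1.88732497e-02,
       -7.01360039e+01, -1.65069765e+01]), 'qd': array([-0.00704429, -0.06032706, -0.00736525, -0.02012615,  0.03083526,
        0.04106741]), 'joint_torque': array([-8.76370486e-04, -5.82722104e+01,  2.93055940e+01,  6.99725971e+00,
        6.77786578e-03, -1.56229330e-04]), 'tcp_pos': array([ 0.26376842, -0.62079042,  0.22561005]), 'eef_rot': array([ 1.79903418e+02, -1.01193540e-02, -1.56983115e+02]), 'contact_force': array([-0.17611218, -0.3461229 , -0.82382088]), 'moment': array([0.03442885, 0.00515082, 0.04805756]), 'gripper_force': 0.0, 'gripper_width': 0.08792058149033245}
top [[0.009, -0.99, 0.138, 0.384], [-1.0, -0.005, 0.029, 0.06], [-0.028, -0.138, -0.99, 1.104], [0.0, 0.0, 0.0, 1.0]] [[416.1, 0.0, 277.8], [0.0, 416.1, 211.0], [0.0, 0.0, 1.0]]
red_center 0.9 [345.9, 180.9] 733
yellow_center 0.92 [354.1, 232.1] 663
green_center 0.68 [279.9, 249.2] 521
green_center 0.67 [399.0, 249.7] 748
blue_center 0.71 [437.9, 227.2] 898
lane 0.78 [337.6, 165.9] 1435
lid 0.86 [210.2, 232.9] 3198
hex_keys_center 0.85 [414.0, 169.7] 418
lab_timer_center 0.6 [133.9, 223.2] 587
scene [[-0.691, -0.409, 0.596, -0.204], [-0.723, 0.384, -0.574, 0.775], [0.006, -0.828, -0.561, 0.746], [0.0, 0.0, 0.0, 1.0]] [[410.4, 0.0, 277.4], [0.0, 410.4, 214.1], [0.0, 0.0, 1.0]]
red_center 0.64 [292.4, 183.9] 465
yellow_center 0.83 [324.7, 200.0] 725
green_center 0.88 [299.8, 231.4] 831
green_center 0.87 [311.6, 188.9] 568
green_center 0.77 [362.3, 193.6] 749
blue_center 0.59 [365.5, 168.9] 329
lane 0.8 [280.3, 198.1] 845
lid 0.9 [237.0, 268.4] 2250
hex_keys_center 0.49 [322.8, 172.7] 93
lab_timer_center 0.63 [166.7, 297.9] 638
```

Run:
```python
import cv2
a=cv2.imread("pics/top0.png")[90:330,80:500]
cv2.imwrite("pics/top0c.png",cv2.resize(a,(800,457),interpolation=cv2.INTER_CUBIC))
```

```text
(no output)
```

View pics/top0c.png

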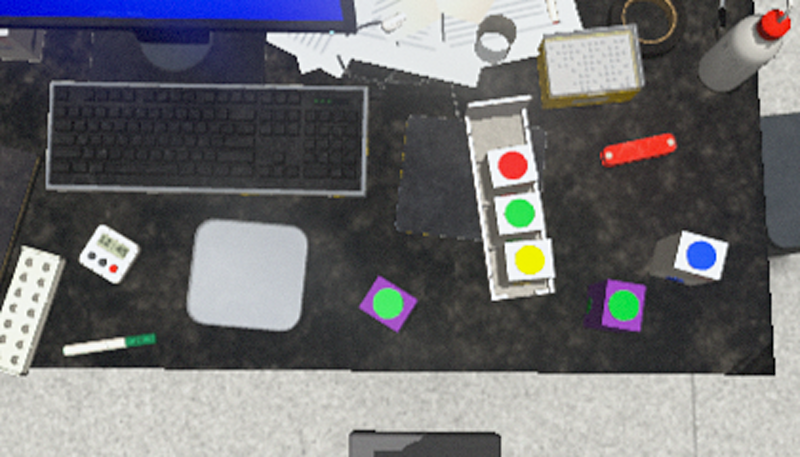

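View pics/scene0.png

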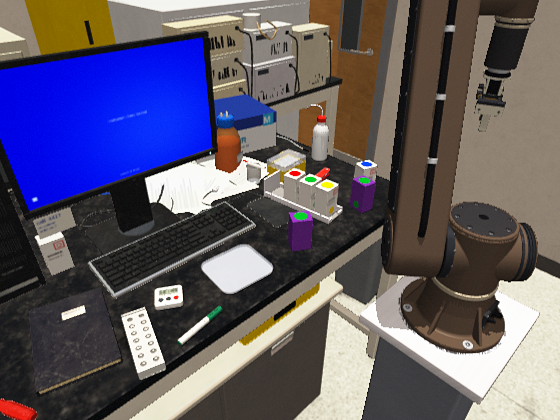

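The top view shows the real green carton in the lane's second place (crop 520,212), with yellow first (530,260) and red third (512,165). Blue is alone at the right (701,255). The two purple look-alikes are at (388,303) and (624,304), so I leave those alone. The lid is at (247,275), the hex keys at (640,150) and the timer at (110,254).

```bash
cat >> h.py <<'E'
def stick(p,minarea=30):
    hsv=cv2.cvtColor(p["pixels"],cv2.COLOR_BGR2HSV);o=[]
    for n,lo,hi in(("red",170,190),("yellow",24,35),("green",55,75),("blue",105,125)):
        h=hsv[...,0].astype(int); h=np.where((h<10)&(lo>150),h+180,h)
        m=((h>=lo-4)&(h<=hi+4)&(hsv[...,1]>130)&(hsv[...,2]>90)).astype(np.uint8)
        k,l,st,c=cv2.connectedComponentsWithStats(m)
        for i in range(1,k):
            w,hh,a=st[i,2:5]
            if a>minarea and .6<w/hh<1.6 and a/(w*hh)>.65:o.append((n,c[i],a))
    return o
E
python3 - <<'E'
from h import *
p=capture("top")
for n,c,a in stick(p): print(n,np.round(c,1),a,np.round(ray(p,c,.102 if n=="blue" else .108),4))
for t,z in(("lid",.009),("hex_keys_center",.015),("lab_timer_center",.015),("lane",.006),("green_center",.1),("blue_center",.1),("yellow_center",.1)):
    for r in regions_of(p,t)[:2]:
        m=r["pixels"].astype(np.uint8);c=max(cv2.findContours(m,0,1)[0],key=cv2.contourArea)
        b=cv2.boxPoints(cv2.minAreaRect(c));print(t,r["pixel"],[np.round(ray(p,q,z)[:2],3).tolist() for q in b])
# crop around lane
a=p["pixels"][130:260,310:480];cv2.imwrite("pics/lane.png",cv2.resize(a,(780,596),interpolation=cv2.INTER_CUBIC))
E
```

```text
red [348.9 176.4] 170 [ 0.6085 -0.0831  0.108 ]
yellow [357.8 225.9] 183 [ 0.4876 -0.1027  0.108 ]
green [352.5 201.5] 174 [ 0.5468 -0.091   0.108 ]
green [283.2 249. ] 182 [0.4313 0.0754 0.108 ]
green [407. 250.] 187 [ 0.4311 -0.2175  0.108 ]
blue [447.9 223.8] 181 [ 0.4947 -0.3183  0.102 ]
lid [212.4, 234.0] [[0.407, 0.357], [0.555, 0.35], [0.54, 0.186], [0.393, 0.197]]
hex_keys_center [413.4, 168.3] [[0.653, -0.215], [0.677, -0.317], [0.648, -0.322], [0.625, -0.221]]
hex_keys_center [347.1, 203.8] [[0.581, -0.055], [0.591, -0.133], [0.525, -0.14], [0.515, -0.063]]
lab_timer_center [134.2, 224.1] [[0.491, 0.512], [0.546, 0.481], [0.509, 0.419], [0.455, 0.45]]
lane [338.1, 165.9] [[0.722, -0.026], [0.734, -0.121], [0.449, -0.15], [0.437, -0.058]]
green_center [280.1, 248.3] [[0.425, 0.115], [0.466, 0.092], [0.435, 0.038], [0.395, 0.061]]
green_center [346.1, 203.7] [[0.565, -0.047], [0.575, -0.116], [0.516, -0.122], [0.507, -0.054]]
blue_center [441.8, 225.3] [[0.469, -0.251], [0.532, -0.269], [0.511, -0.353], [0.448, -0.334]]
yellow_center [354.5, 229.4] [[0.508, -0.057], [0.515, -0.13], [0.46, -0.134], [0.453, -0.061]]
```

View pics/lane.png

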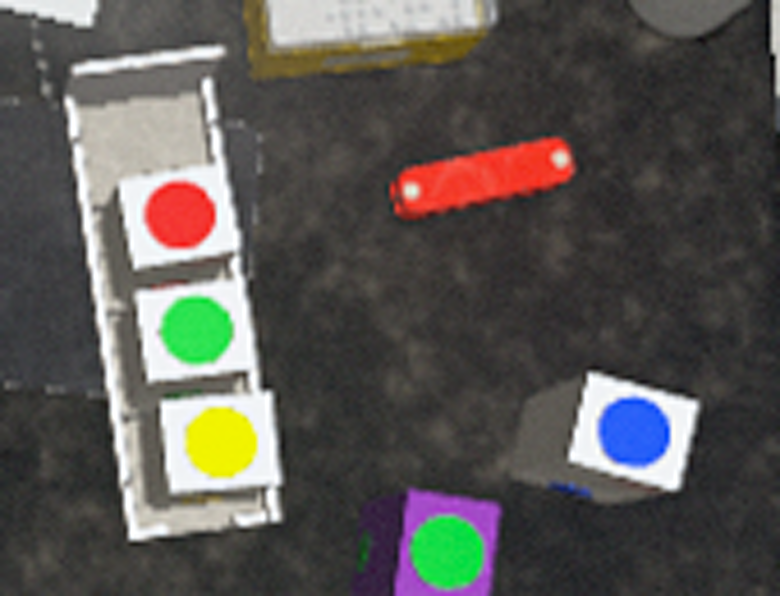

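The crop confirms the choice: white cartons in the lane from the back, red (180,215), green (197,330) and yellow (220,441); white blue carton at (634,432). The look-alike is purple, at (447,552).

```bash
cat >> h.py <<'E'
def tops(p,zs={"blue":.102}):
    """white carton top: centre from sticker, yaw of the short (x) axis from the white quad around"""
    out={}
    im=p["pixels"]
    for n,c,a in stick(p):
        r=np.sqrt(a/np.pi); R=r*2.4; z=zs.get(n,.108)
        x0,y0=int(c[0]-R),int(c[1]-R); sub=im[max(y0,0):int(c[1]+R),max(x0,0):int(c[0]+R)]
        hsv=cv2.cvtColor(sub,cv2.COLOR_BGR2HSV)
        m=((hsv[...,2]>205)&(hsv[...,1]<45)).astype(np.uint8)
        cc=(int(c[0])-max(x0,0),int(c[1])-max(y0,0)); cv2.circle(m,cc,int(r*1.15),1,-1)
        m=cv2.morphologyEx(m,cv2.MORPH_OPEN,np.ones((3,3),np.uint8))
        k,l=cv2.connectedComponents(m); m=(l==l[cc[1],cc[0]]).astype(np.uint8)
        q=max(cv2.findContours(m,0,1)[0],key=cv2.contourArea)[:,0].astype(float)+[max(x0,0),max(y0,0)]
        w=np.array([ray(p,u,z)[:2] for u in q],np.float32)
        (cx,cy),(A,B),_=rr=cv2.minAreaRect(w); b=cv2.boxPoints(rr); e=[b[1]-b[0],b[2]-b[1]]
        e=min(e,key=np.linalg.norm); yaw=(np.degrees(np.arctan2(e[1],e[0]))+90)%180-90
        out.setdefault(n,[]).append((np.round(ray(p,c,z)[:2],4),np.round([cx,cy],4),np.round(sorted((A,B)),3),round(yaw,1)))
    return out
E
python3 - <<'E'
from h import *
p=capture("top")
for k,v in tops(p).items(): print(k,*v)
f=lambda u,v,z:ray(p,(310+u/4.588,130+v/4.585),z)[:2]
fl,fr,bl,br=f(132,538,.014),f(281,521,.014),f(73,70,.07),f(225,50,.07)
for q in(fl,fr,bl,br):print(np.round(q,4))
F=(fl+fr)/2;B=(bl+br)/2;d=B-F;print("len",np.linalg.norm(d),"w",np.linalg.norm(fl-fr),np.linalg.norm(bl-br),"yaw",np.degrees(np.arctan2(d[1],d[0])),"c",(F+B)/2)
E
```

```text
red (array([ 0.7963, -0.4241]), array([ 0.7962, -0.4294]), array([0.039, 0.063]), np.float32(-13.7)) (array([ 0.6086, -0.0832]), array([ 0.609 , -0.0819]), array([0.049, 0.057]), np.float32(9.8))
yellow (array([ 0.4876, -0.1028]), array([ 0.4873, -0.1016]), array([0.048, 0.057]), np.float32(5.1))
green (array([ 0.5468, -0.0909]), array([ 0.5468, -0.0901]), array([0.048, 0.057]), np.float32(7.1)) (array([0.4313, 0.0753]), array([0.4337, 0.0759]), array([0.033, 0.033]), np.float32(0.4)) (array([ 0.4311, -0.2175]), array([ 0.4312, -0.2175]), array([0.033, 0.034]), np.float32(88.2))
blue (array([ 0.4946, -0.3184]), array([ 0.4952, -0.3174]), array([0.048, 0.057]), np.float32(-15.3))
[ 0.4411 -0.0678]
[ 0.4514 -0.1521]
[ 0.6984 -0.0313]
[ 0.71   -0.1158]
len 0.2604389563546622 w 0.08487198803207924 0.08528235429602318 yaw 8.022612538642306 c [ 0.57522268 -0.09176304]
```

```bash
cat >> h.py <<'E'
def plan(x,y,z=None,yaw=None):
    s=get_state();P=s["tcp_pos"];w=s["eef_rot"][2]
    if yaw is None: yaw=w
    turn=-((yaw-w+90)%180-90)
    a=np.radians(w-turn);d=np.array([x,y])-P[:2]
    print("t",round(s["time_s"],2),"at",np.round(P,4),"yaw",round(w,2),"rot",np.round(s["eef_rot"][:2],2),"turn",round(turn,1),"then tool xy cm",np.round([100*(d@[np.cos(a),np.sin(a)]),100*(d@[np.sin(a),-np.cos(a)])],2),"z",None if z is None else round(100*(P[2]-z),2),"F",np.round(s["contact_force"],1),"w",round(s["gripper_width"],4))
L=np.array([.5752,-.0918,8.0])
def lane(x,y=0):
    a=np.radians(L[2]);return L[0]+x*np.cos(a)-y*np.sin(a),L[1]+x*np.sin(a)+y*np.cos(a)
E
python3 -c "
from h import *
plan(.4876,-.1027,.2,6)"
```

```text
t 1.35 at [ 0.2639 -0.6212  0.2265] yaw -156.98 rot [180.  -0.] turn 17.0 then tool xy cm [-27.66  49.23] z 2.65 F [0.2 0.1 0.4] w 0.0879
```

Emit:
jog_arm --moves '[[[0,0,0],8.5,8.76],[[0,0,0],8.5,8.76],[[-2.7,4.9,0],0,8.76],[[-2.7,4.9,0],0,8.76],[[-2.8,4.9,0],0,8.76],[[-2.8,4.9,0],0,8.76],[[-2.8,4.9,0],0,8.76],[[-2.8,4.9,0],0,8.76],[[-2.8,5,0],0,8.76],[[-2.8,5,0],0,8.76],[[-2.8,5,0],0,8.76],[[-2.7,5,0],0,8.76]]' --newtons 15

```text
time_s: 2.85
tcp_pos: [0.4882, -0.099, 0.227]
eef_rot: [-180.0, 0.1, -174.0]
contact_force: [0.6, -0.3, 0.1]
gripper_width: 0.0875
gripper_force: 0.0
```

```bash
cat >> h.py <<'E'
def wrist():
    from scipy.spatial.transform import Rotation as R
    s=get_state();T=np.eye(4);T[:3,:3]=R.from_euler("xyz",s["eef_rot"],degrees=True).as_matrix();T[:3,3]=s["tcp_pos"]
    p=dict(capture("wrist"));p["world_from_camera"]=T@p["hand_eye"];return p
E
python3 - <<'E'
from h import *
p=wrist();cv2.imwrite("pics/w1.png",p["pixels"]);print(np.round(p["world_from_camera"],3).tolist())
for n,c,a in stick(p,300):print(n,np.round(c),a,np.round(ray(p,c,.108)[:2],4))
plan(.4876,-.1027,.073,6)
E
```

```text
[[-0.106, 0.959, 0.262, 0.418], [0.994, 0.102, 0.029, -0.107], [0.001, 0.263, -0.965, 0.385], [0.0, 0.0, 0.0, 1.0]]
red [287. 328.] 1028 [ 0.6041 -0.0831]
yellow [280. 196.] 1712 [ 0.4856 -0.1023]
green [134. 108.] 1991 [ 0.4295 -0.2167]
green [513. 149.] 1820 [0.4296 0.0715]
green [286. 262.] 1105 [ 0.5415 -0.091 ]
blue [ 15. 177.] 1312 [ 0.4918 -0.3096]
t 2.9 at [ 0.4907 -0.0948  0.227 ] yaw -173.86 rot [1.7996e+02 1.5000e-01] turn 0.1 then tool xy cm [ 0.39 -0.75] z 15.4 F [3.  4.1 0.7] w 0.0878
```

View pics/w1.png

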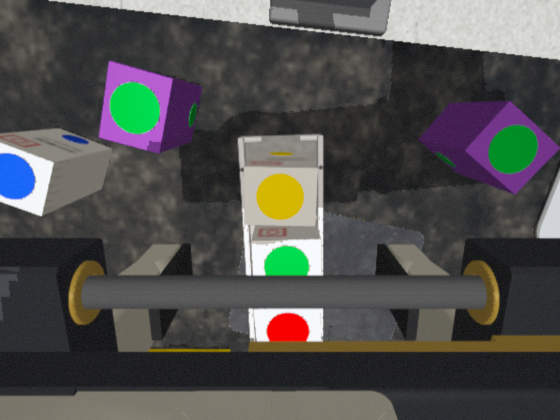

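The wrist view shows yellow at (280,196), green at (286,262) and red at (287,328), agreeing with the top camera within about 3 mm; the purple ones are at the sides. The arm was still settling.

Emit:
jog_arm --moves '[[[0,0,2],0,8.76],[[0,0,2],0,8.76],[[0,0,2],0,8.76],[[0,0,0],0,8.76],[[0,0,0],0,8.76]]'

```text
time_s: 3.52
tcp_pos: [0.4881, -0.101, 0.1674]
eef_rot: [-180.0, 0.1, -174.0]
contact_force: [-0.4, -0.5, 0.8]
gripper_width: 0.0877
gripper_force: 0.0
```

Run:
```python
from h import *
p=wrist()
for n,c,a in stick(p,300):print(n,np.round(c),a,np.round(ray(p,c,.108)[:2],4))
plan(.487,-.1027,.073,6)
```

```text
yellow [282. 219.] 2645 [ 0.4857 -0.1024]
green [ 98. 108.] 3210 [ 0.4295 -0.2161]
t 3.58 at [ 0.4883 -0.101   0.1676] yaw -173.98 rot [-1.7999e+02  9.0000e-02] turn 0.0 then tool xy cm [ 0.14 -0.16] z 9.46 F [-0.2 -0.9 -0.2] w 0.0878
```

Settled. I descend, grip and lift.

Emit:
jog_arm --moves '[[[0.15,-0.1,3],0,8.76],[[0,0,3],0,8.76],[[0,0,2.5],0,8.76],[[0,0,1],0,8.76],[[0,0,0],0,8.76],[[0,0,0],0,5],[[0,0,0],0,5],[[0,0,0],0,5],[[0,0,0],0,5],[[0,0,0],0,5],[[0,0,0],0,5]]' --newtons 15

```text
time_s: 4.95
tcp_pos: [0.4865, -0.1021, 0.072]
eef_rot: [-180.0, 0.0, -174.0]
contact_force: [-1.3, -0.2, 5.9]
gripper_width: 0.0585
gripper_force: 14.9
```

Emit:
jog_arm --moves '[[[0,0,-1],0,5],[[0,0,-2],0,5],[[0,0,-3],0,5],[[0,0,-3],0,5],[[0,0,-3],0,5],[[0,0,-2],0,5],[[0,0,-1],0,5],[[0,0,0],0,5]]' --newtons 20

```text
time_s: 5.95
tcp_pos: [0.4862, -0.102, 0.2218]
eef_rot: [180.0, 0.0, -174.0]
contact_force: [0.4, 0.1, -2.0]
gripper_width: 0.0579
gripper_force: 19.9
```

Run:
```python
from h import *
plan(.436,.275,.077,-4.5)
```

```text
t 5.95 at [ 0.4862 -0.102   0.2218] yaw -173.99 rot [1.7999e+02 4.0000e-02] turn 10.5 then tool xy cm [ 7.96 37.19] z 14.48 F [ 0.4  0.1 -2. ] w 0.0579
```

Emit:
jog_arm --moves '[[[0,0,0],5.2,5],[[0,0,0],5.3,5],[[0.4,1.9,0],0,5],[[0.8,3.7,0],0,5],[[0.9,4.4,0],0,5],[[1,4.6,0],0,5],[[1,4.6,0],0,5],[[1,4.6,0],0,5],[[1,4.6,0],0,5],[[0.9,4,0],0,5],[[0.6,3,0],0,5],[[0.4,1.8,0],0,5]]'

```text
time_s: 7.45
tcp_pos: [0.4348, 0.276, 0.2202]
eef_rot: [-179.9, -0.1, 175.6]
contact_force: [-0.1, -0.0, -1.7]
gripper_width: 0.0581
gripper_force: 19.9
```

Emit:
jog_arm --moves '[[[0,0,2],0,5],[[0,0,3],0,5],[[0,0,3],0,5],[[0,0,3],0,5],[[0,0,2],0,5],[[0,0,0.8],0,5],[[0,0,0.4],0,5],[[0,0,0],0,5],[[0,0,0],0,5]]'

```text
time_s: 8.57
tcp_pos: [0.4358, 0.2754, 0.0803]
eef_rot: [179.9, 0.0, 175.5]
contact_force: [-0.5, 0.9, -1.0]
gripper_width: 0.0579
gripper_force: 19.9
```

Run:
```python
from h import *
plan(.436,.275,.076,-4.5)
p=wrist();cv2.imwrite("pics/w2.png",p["pixels"])
```

```text
t 8.57 at [0.4358 0.2754 0.0803] yaw 175.53 rot [1.7994e+02 4.0000e-02] turn 0.0 then tool xy cm [-0.02 -0.04] z 0.43 F [-0.5  0.9 -1. ] w 0.0579
```

View pics/w2.png

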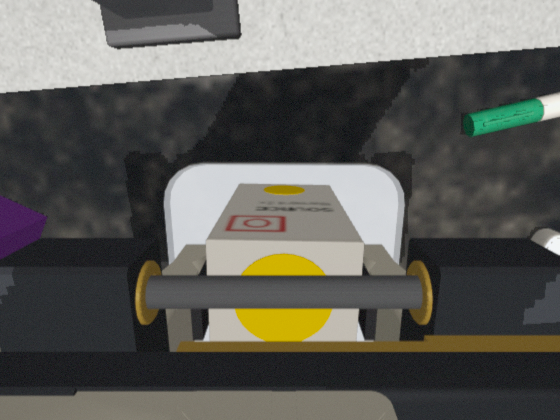

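Yellow is square and centred across the lid (bottom of the carton near (290,340)). I lower until contact, release and rise.

Emit:
jog_arm --moves '[[[0,0,0.3],0,5],[[0,0,0.2],0,5],[[0,0,0],0,5],[[0,0,0],0,5]]'

```text
time_s: 9.12
tcp_pos: [0.4357, 0.2752, 0.075]
eef_rot: [180.0, 0.0, 175.5]
contact_force: [-1.6, -2.1, 5.3]
gripper_width: 0.0581
gripper_force: 19.9
```

Emit:
jog_arm --moves '[[[0,0,0],0,8.76],[[0,0,0],0,8.76],[[0,0,0],0,8.76],[[0,0,0],0,8.76],[[0,0,-2],0,8.76],[[0,0,-3],0,8.76],[[0,0,-4],0,8.76],[[0,0,-4],0,8.76],[[0,0,-1],0,8.76],[[0,0,0],0,8.76]]'

```text
time_s: 10.38
tcp_pos: [0.4355, 0.2752, 0.2148]
eef_rot: [179.9, 0.0, 175.5]
contact_force: [-0.3, 0.9, -1.7]
gripper_width: 0.0875
gripper_force: 0.0
```

Run:
```python
from h import *
plan(.546,-.091,.073,7)
p=capture("top")
for k,v in tops(p,{"yellow":.111,"blue":.102}).items(): print(k,*v)
```

```text
t 10.38 at [0.4355 0.2752 0.2148] yaw 175.52 rot [1.7994e+02 2.0000e-02] turn -11.5 then tool xy cm [ -6.5 -37.7] z 14.18 F [-0.3  0.9 -1.7] w 0.0875
red (array([ 0.7957, -0.4233]), array([ 0.8011, -0.432 ]), array([0.066, 0.091]), np.float32(86.3)) (array([ 0.6086, -0.0832]), array([ 0.6092, -0.0819]), array([0.049, 0.057]), np.float32(9.8))
green (array([ 0.5469, -0.0911]), array([ 0.5469, -0.0903]), array([0.049, 0.057]), np.float32(7.1)) (array([0.4314, 0.0752]), array([0.4337, 0.0759]), array([0.033, 0.033]), np.float32(0.4)) (array([ 0.4311, -0.2175]), array([ 0.4312, -0.2175]), array([0.033, 0.034]), np.float32(88.2))
blue (array([ 0.4947, -0.3184]), array([ 0.4951, -0.3173]), array([0.048, 0.057]), np.float32(-16.1))
```

Emit:
jog_arm --moves '[[[0,0,0],-5.7,8.76],[[0,0,0],-5.8,8.76],[[-0.5,-2.7,0],0,8.76],[[-0.7,-4,0],0,8.76],[[-0.8,-5,0],0,8.76],[[-0.9,-5,0],0,8.76],[[-0.9,-5,0],0,8.76],[[-0.9,-5,0],0,8.76],[[-0.8,-5,0],0,8.76],[[-0.6,-4,0],0,8.76],[[-0.4,-2,0],0,8.76],[[0,0,0],0,8.76]]'

```text
time_s: 11.92
tcp_pos: [0.5454, -0.0925, 0.2124]
eef_rot: [180.0, -0.2, -173.1]
contact_force: [-0.5, -0.1, 0.7]
gripper_width: 0.0875
gripper_force: 0.0
```

Emit:
jog_arm --moves '[[[0,0,3],0,8.76],[[0,0,3],0,8.76],[[0,0,0],0,8.76]]'

```text
time_s: 12.3
tcp_pos: [0.5438, -0.0907, 0.1518]
eef_rot: [180.0, -0.3, -173.0]
contact_force: [0.0, -0.7, 0.3]
gripper_width: 0.0877
gripper_force: 0.0
```

Run:
```python
from h import *
plan(.546,-.091,.073,7)
p=wrist()
for n,c,a in stick(p,300):print(n,np.round(c),a,np.round(ray(p,c,.108)[:2],4))
```

```text
t 12.3 at [ 0.5438 -0.0907  0.1518] yaw -172.96 rot [179.99  -0.35] turn 0.0 then tool xy cm [-0.21 -0.06] z 7.88 F [ 0.  -0.7  0.3] w 0.0877
green [283. 233.] 2889 [ 0.5449 -0.0908]
```

Emit:
jog_arm --moves '[[[-0.2,0,3],0,8.76],[[0,0,3],0,8.76],[[0,0,1.8],0,8.76],[[0,0,0],0,8.76],[[0,0,0],0,5],[[0,0,0],0,5],[[0,0,0],0,5],[[0,0,0],0,5],[[0,0,0],0,5],[[0,0,0],0,5]]'

```text
time_s: 13.6
tcp_pos: [0.5485, -0.0909, 0.0771]
eef_rot: [-180.0, 0.0, -173.0]
contact_force: [-1.4, 0.9, 5.0]
gripper_width: 0.058
gripper_force: 20.0
```

Emit:
jog_arm --moves '[[[0,0,-1],0,5],[[0,0,-2],0,5],[[0,0,-3],0,5],[[0,0,-3],0,5],[[0,0,-3],0,5],[[0,0,-2],0,5],[[0,0,-1],0,5],[[0,0,0],0,5]]'

```text
time_s: 14.6
tcp_pos: [0.5481, -0.0909, 0.2269]
eef_rot: [180.0, 0.0, -173.0]
contact_force: [0.4, -0.9, -1.9]
gripper_width: 0.0575
gripper_force: 19.9
```

Run:
```python
from h import *
plan(.512,.269,.077,-4.5)
```

```text
t 14.6 at [ 0.5481 -0.0909  0.2269] yaw -172.98 rot [1.7999e+02 4.0000e-02] turn 11.5 then tool xy cm [ 6.42 35.59] z 14.99 F [ 0.4 -0.9 -1.9] w 0.0575
```

Emit:
jog_arm --moves '[[[0,0,0],5.7,5],[[0,0,0],5.8,5],[[0.4,1.9,0],0,5],[[0.6,3.5,0],0,5],[[0.8,4.4,0],0,5],[[0.8,4.6,0],0,5],[[0.8,4.6,0],0,5],[[0.8,4.6,0],0,5],[[0.8,4.4,0],0,5],[[0.7,3.8,0],0,5],[[0.5,2.4,0],0,5],[[0.2,1.4,0],0,5]]'

```text
time_s: 16.1
tcp_pos: [0.5114, 0.2702, 0.226]
eef_rot: [-180.0, -0.0, 175.6]
contact_force: [0.6, 0.4, -0.3]
gripper_width: 0.0578
gripper_force: 19.9
```

Emit:
jog_arm --moves '[[[0,0,2],0,5],[[0,0,3],0,5],[[0,0,3],0,5],[[0,0,3],0,5],[[0,0,2],0,5],[[0,0,1],0,5],[[0,0,0.4],0,5],[[0,0,0],0,5],[[0,0,0],0,5]]'

```text
time_s: 17.23
tcp_pos: [0.5125, 0.2693, 0.0834]
eef_rot: [179.9, 0.1, 175.5]
contact_force: [-0.1, -0.8, -1.2]
gripper_width: 0.0583
gripper_force: 19.9
```

Run:
```python
from h import *
plan(.512,.269,.080,-4.5)
```

```text
t 17.23 at [0.5125 0.2693 0.0834] yaw 175.53 rot [1.7994e+02 5.0000e-02] turn 0.0 then tool xy cm [ 0.05 -0.03] z 0.34 F [-0.1 -0.8 -1.2] w 0.0583
```

Emit:
jog_arm --moves '[[[0,0,0.3],0,5],[[0,0,0.1],0,5],[[0,0,0],0,8.76],[[0,0,0],0,8.76],[[0,0,0],0,8.76],[[0,0,0],0,8.76],[[0,0,-2],0,8.76],[[0,0,-3],0,8.76],[[0,0,-4],0,8.76],[[0,0,-4],0,8.76],[[0,0,-1],0,8.76],[[0,0,0],0,8.76]]'

```text
time_s: 18.73
tcp_pos: [0.5121, 0.2691, 0.2188]
eef_rot: [179.9, 0.0, 175.5]
contact_force: [-0.2, -0.7, -0.4]
gripper_width: 0.0876
gripper_force: 0.0
```

Run:
```python
from h import *
plan(.608,-.083,.076,9)
```

```text
t 18.73 at [0.5121 0.2691 0.2188] yaw 175.51 rot [1.7994e+02 3.0000e-02] turn -13.5 then tool xy cm [ -3.96 -36.28] z 14.28 F [-0.2 -0.7 -0.4] w 0.0876
```

Emit:
jog_arm --moves '[[[0,0,0],-6.7,8.76],[[0,0,0],-6.8,8.76],[[-0.2,-2.6,0],0,8.76],[[-0.4,-4,0],0,8.76],[[-0.5,-4.8,0],0,8.76],[[-0.6,-4.8,0],0,8.76],[[-0.6,-4.8,0],0,8.76],[[-0.6,-4.8,0],0,8.76],[[-0.5,-4.6,0],0,8.76],[[-0.4,-3.7,0],0,8.76],[[-0.2,-2.2,0],0,8.76],[[0,0,0],0,8.76]]'

```text
time_s: 20.23
tcp_pos: [0.6078, -0.0847, 0.2163]
eef_rot: [180.0, -0.2, -171.1]
contact_force: [0.2, -0.2, 0.1]
gripper_width: 0.0875
gripper_force: 0.0
```

Emit:
jog_arm --moves '[[[0,0,3],0,8.76],[[0,0,3],0,8.76],[[0,0,0],0,8.76],[[0,0,0],0,8.76]]'

```text
time_s: 20.72
tcp_pos: [0.6089, -0.0828, 0.1592]
eef_rot: [-180.0, 0.0, -170.9]
contact_force: [1.0, 0.8, 1.1]
gripper_width: 0.0878
gripper_force: 0.0
```

Run:
```python
from h import *
plan(.608,-.083,.076,9)
p=wrist()
for n,c,a in stick(p,300):print(n,np.round(c),a,np.round(ray(p,c,.108)[:2],4))
p=capture("top")
for k,v in tops(p,{"yellow":.111,"green":.111,"blue":.102}).items(): print(k,*v)
```

```text
t 20.73 at [ 0.6089 -0.0828  0.1592] yaw -170.93 rot [-1.7997e+02  1.0000e-02] turn 0.1 then tool xy cm [ 0.09 -0.  ] z 8.32 F [1.  0.8 1.1] w 0.0878
red [284. 224.] 2801 [ 0.6067 -0.0829]
red (array([ 0.7954, -0.4232]), array([ 0.7978, -0.4332]), array([0.069, 0.093]), np.float32(89.8))
yellow (array([0.4365, 0.2749]), array([0.4429, 0.2809]), array([0.077, 0.085]), np.float32(-4.6))
green (array([0.511 , 0.2702]), array([0.5044, 0.2775]), array([0.063, 0.073]), np.float32(0.4)) (array([ 0.431 , -0.2167]), array([ 0.4311, -0.2167]), array([0.033, 0.033]), np.float32(88.2))
blue (array([ 0.9859, -0.0627]), array([ 0.965 , -0.0921]), array([0.081, 0.147]), np.float32(-41.7)) (array([ 0.4947, -0.3184]), array([ 0.4951, -0.3173]), array([0.048, 0.057]), np.float32(-16.1))
```

Emit:
jog_arm --moves '[[[0,0,3],0,8.76],[[0,0,3],0,8.76],[[0,0,2.3],0,8.76],[[0,0,0],0,8.76],[[0,0,0],0,5],[[0,0,0],0,5],[[0,0,0],0,5],[[0,0,0],0,5],[[0,0,0],0,5],[[0,0,0],0,5]]'

```text
time_s: 22.08
tcp_pos: [0.6089, -0.0832, 0.0762]
eef_rot: [-180.0, 0.1, -171.0]
contact_force: [-1.1, 2.4, 6.2]
gripper_width: 0.058
gripper_force: 19.9
```

Emit:
jog_arm --moves '[[[0,0,-1],0,5],[[0,0,-2],0,5],[[0,0,-3],0,5],[[0,0,-3],0,5],[[0,0,-3],0,5],[[0,0,-2],0,5],[[0,0,-1],0,5],[[0,0,0],0,5]]'

```text
time_s: 23.08
tcp_pos: [0.6085, -0.0832, 0.2258]
eef_rot: [180.0, 0.0, -171.0]
contact_force: [-0.6, 0.2, -3.4]
gripper_width: 0.0581
gripper_force: 19.9
```

Run:
```python
from h import *
print(lane(-.093));plan(*lane(-.093),.077,8)
p=wrist();cv2.imwrite("pics/w3.png",p["pixels"]);np.save("w3.npy",[p["world_from_camera"],np.vstack([np.c_[p["mtx"],[0]*3],[0,0,0,1]])])
```

```text
(np.float64(0.48310506960703403), np.float64(-0.1047430983892861))
t 23.07 at [ 0.6085 -0.0832  0.2258] yaw -170.99 rot [1.7999e+02 3.0000e-02] turn 1.0 then tool xy cm [12.72 -0.39] z 14.88 F [-0.6  0.2 -3.4] w 0.0581
```

View pics/w3.png

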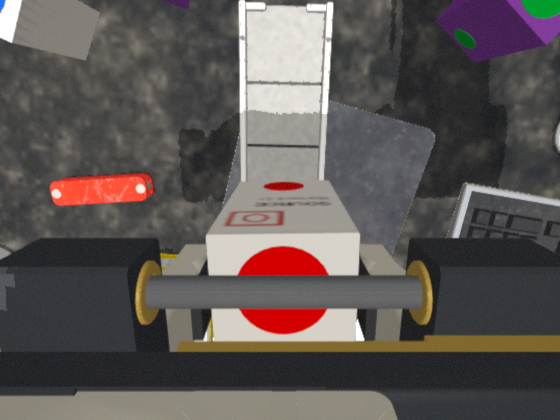

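The wrist view shows the empty lane, with the black lines at row 83 (columns 247–324) and row 146 (columns 247–321). These give an independent fix of the lane frame.

Run:
```python
from h import *
T,K=np.load("w3.npy");p={"world_from_camera":T,"mtx":K[:3,:3]}
im=cv2.cvtColor(cv2.imread("pics/w3.png"),cv2.COLOR_BGR2GRAY).astype(int)
for c in(262,285,308):
    for r in(83,146):
        w=im[r-6:r+7,c];rr=r-6+w.argmin();q=ray(p,(c,rr),.006);d=q[:2]-L[:2];a=np.radians(8)
        print(c,rr,np.round(q[:2],4),"lane",np.round([d@[np.cos(a),np.sin(a)],d@[-np.sin(a),np.cos(a)]],4))
for r in(83,146):
    row=im[r+8,225:345];print(r+8,row.tolist()[::1])
```

```text
262 82 [ 0.5174 -0.1192] lane [-0.061  -0.0191]
262 145 [ 0.579  -0.1104] lane [ 0.0012 -0.0189]
285 83 [ 0.5148 -0.0964] lane [-0.0605  0.0038]
285 146 [ 0.5763 -0.0866] lane [0.0018 0.005 ]
308 83 [ 0.5112 -0.0738] lane [-0.0609  0.0268]
308 146 [ 0.5725 -0.0629] lane [0.0014 0.029 ]
91 [73, 76, 79, 80, 79, 79, 75, 70, 67, 66, 73, 69, 77, 80, 153, 250, 255, 255, 255, 246, 212, 161, 201, 219, 222, 224, 222, 224, 227, 228, 228, 229, 230, 229, 229, 228, 227, 225, 222, 220, 217, 216, 216, 218, 220, 224, 226, 227, 226, 222, 221, 220, 222, 222, 223, 223, 222, 223, 224, 224, 225, 225, 224, 224, 223, 224, 227, 228, 229, 230, 229, 228, 228, 227, 224, 224, 221, 220, 221, 221, 222, 222, 220, 220, 219, 218, 218, 221, 221, 221, 223, 222, 224, 223, 224, 219, 149, 164, 247, 255, 255, 255, 254, 195, 94, 58, 63, 58, 65, 62, 66, 64, 69, 68, 67, 67, 72, 71, 70, 69]
154 [42, 46, 42, 44, 44, 46, 44, 47, 54, 92, 101, 103, 104, 103, 112, 149, 198, 208, 209, 202, 182, 137, 145, 159, 160, 157, 156, 155, 155, 155, 157, 155, 156, 157, 157, 155, 155, 156, 157, 154, 155, 154, 152, 153, 156, 156, 155, 158, 159, 156, 151, 153, 153, 152, 152, 152, 153, 152, 151, 149, 149, 150, 154, 158, 156, 156, 157, 157, 154, 154, 151, 151, 155, 154, 158, 155, 155, 158, 157, 156, 155, 152, 151, 150, 151, 151, 153, 156, 158, 157, 158, 158, 155, 132, 142, 193, 210, 212, 207, 189, 111, 90, 90, 88, 90, 88, 88, 91, 88, 89, 86, 86, 86, 87, 86, 88, 86, 85, 85, 86]
```

```bash
sed -i 's/^L=.*/L=np.array([.576,-.0902,8.0])/' h.py
python3 - <<'E'
from h import *
plan(*lane(-.093),.077,8)
E
```

```text
t 23.12 at [ 0.6081 -0.0832  0.2249] yaw -170.99 rot [ 1.7998e+02 -5.0000e-02] turn 1.0 then tool xy cm [12.58 -0.25] z 14.79 F [ 0.7 -0.8 -2. ] w 0.0579
```

Emit:
jog_arm --moves '[[[0,0,0],1,5],[[1.5,0,0],0,5],[[3,-0.1,0],0,5],[[3.5,-0.1,0],0,5],[[3,0,0],0,5],[[1.6,0,0],0,5],[[0,0,0],0,5],[[0,0,3],0,5],[[0,0,3],0,5],[[0,0,3],0,5],[[0,0,2],0,5],[[0,0,0],0,5]]'

```text
time_s: 24.62
tcp_pos: [0.4836, -0.1028, 0.114]
eef_rot: [-180.0, -0.2, -172.0]
contact_force: [0.5, 0.0, -1.8]
gripper_width: 0.0579
gripper_force: 19.9
```

Run:
```python
from h import *
plan(*lane(-.093),.077,8)
```

```text
t 24.62 at [ 0.4836 -0.1028  0.114 ] yaw -171.97 rot [-179.99   -0.21] turn 0.0 then tool xy cm [-0.03 -0.04] z 3.7 F [ 0.5  0.  -1.8] w 0.0579
```

Emit:
jog_arm --moves '[[[0,0,2],0,5],[[0,0,1],0,5],[[0,0,0.5],0,5],[[0,0,0.2],0,5],[[0,0,0],0,5],[[0,0,0],0,5]]'

```text
time_s: 25.38
tcp_pos: [0.4843, -0.1028, 0.079]
eef_rot: [-180.0, 0.0, -172.0]
contact_force: [0.5, -0.7, -1.7]
gripper_width: 0.0579
gripper_force: 19.9
```

Emit:
jog_arm --moves '[[[0,0,0.2],0,5],[[0,0,0.1],0,5],[[0,0,0],0,5],[[0,0,0],0,8.76],[[0,0,0],0,8.76],[[0,0,0],0,8.76],[[0,0,0],0,8.76],[[0,0,-2],0,8.76],[[0,0,-4],0,8.76],[[0,0,-4],0,8.76],[[0,0,-4],0,8.76],[[0,0,0],0,8.76]]'

```text
time_s: 26.88
tcp_pos: [0.4859, -0.1028, 0.2189]
eef_rot: [-180.0, 0.4, -172.0]
contact_force: [0.1, -0.4, -0.6]
gripper_width: 0.0882
gripper_force: 0.0
```

Run:
```python
from h import *
plan(.436,.275,.076,-4.5)
```

```text
t 26.88 at [ 0.4859 -0.1028  0.2189] yaw -171.96 rot [-179.97    0.36] turn 12.5 then tool xy cm [ 7.94 37.27] z 14.29 F [ 0.1 -0.4 -0.6] w 0.0882
```

Emit:
jog_arm --moves '[[[0,0,0],6.2,8.76],[[0,0,0],6.3,8.76],[[0.6,2.5,0],0,8.76],[[0.8,4,0],0,8.76],[[1,5,0],0,8.76],[[1.1,5,0],0,8.76],[[1.1,5,0],0,8.76],[[1,5,0],0,8.76],[[1,4.8,0],0,8.76],[[0.8,4,0],0,8.76],[[0.4,2,0],0,8.76],[[0,0,0],0,8.76]]'

```text
time_s: 28.38
tcp_pos: [0.435, 0.2757, 0.2147]
eef_rot: [-179.9, -0.1, 175.6]
contact_force: [0.1, 0.8, -0.4]
gripper_width: 0.0875
gripper_force: 0.0
```

Emit:
jog_arm --moves '[[[0,0,2],0,8.76],[[0,0,2],0,8.76],[[0,0,0],0,8.76],[[0,0,0],0,8.76]]'

```text
time_s: 28.88
tcp_pos: [0.4358, 0.2747, 0.1762]
eef_rot: [180.0, 0.0, 175.5]
contact_force: [-0.4, 0.1, -0.4]
gripper_width: 0.0877
gripper_force: 0.0
```

Run:
```python
from h import *
p=capture("top");cv2.imwrite("pics/top2.png",cv2.resize(p["pixels"][130:270,170:480],(775,350),interpolation=cv2.INTER_CUBIC))
for k,v in tops(p,{"yellow":.111,"green":.111,"blue":.102}).items(): print(k,*v)
p=wrist()
for n,c,a in stick(p,300):print(n,np.round(c),a,np.round(ray(p,c,.111)[:2],4))
print(lane(-.093))
plan(.436,.275,.076,-4.5)
```

```text
red (array([ 0.7958, -0.4233]), array([ 0.7991, -0.434 ]), array([0.067, 0.091]), np.float32(89.8)) (array([ 0.4838, -0.1029]), array([ 0.4847, -0.1019]), array([0.049, 0.057]), np.float32(8.6))
green (array([0.5122, 0.2696]), array([0.5117, 0.2785]), array([0.046, 0.073]), np.float32(-5.4)) (array([0.4312, 0.0752]), array([0.4335, 0.0758]), array([0.033, 0.033]), np.float32(0.4)) (array([ 0.4311, -0.2168]), array([ 0.4334, -0.2168]), array([0.033, 0.034]), np.float32(88.2))
blue (array([ 0.9867, -0.0627]), array([ 0.9873, -0.0616]), array([0.067, 0.072]), np.float32(89.6)) (array([ 0.4947, -0.3184]), array([ 0.4952, -0.3174]), array([0.048, 0.057]), np.float32(-15.3))
yellow [283. 218.] 2518 [0.4349 0.275 ]
green [  8. 226.] 453 [0.4258 0.095 ]
(np.float64(0.48390506960703394), np.float64(-0.10314309838928609))
t 28.98 at [0.4359 0.2751 0.1765] yaw 175.5 rot [1.7994e+02 5.0000e-02] turn -0.0 then tool xy cm [-0.01 -0.01] z 10.05 F [-0.3 -0.4 -0.7] w 0.0875
```

View pics/top2.png

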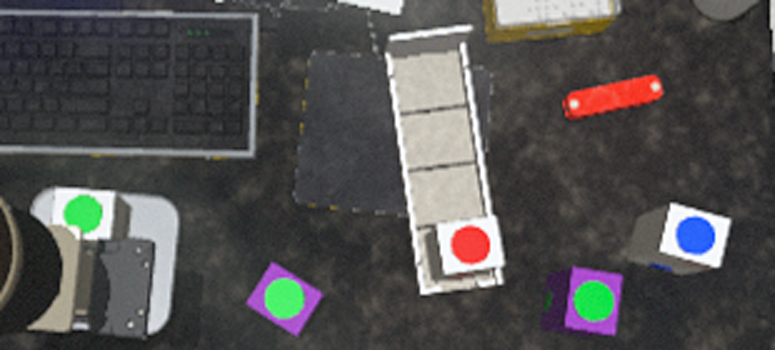

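The picture shows red standing square in the front place (470,245), measured within 1 mm of its target. Green (83,213) is on the lid, with yellow under the gripper. Next I pick yellow.

Emit:
jog_arm --moves '[[[0,0,3],0,8.76],[[0,0,3],0,8.76],[[0,0,3],0,8.76],[[0,0,1],0,8.76],[[0,0,0],0,8.76],[[0,0,0],0,5],[[0,0,0],0,5],[[0,0,0],0,5],[[0,0,0],0,5],[[0,0,0],0,5],[[0,0,0],0,5]]'

```text
time_s: 30.35
tcp_pos: [0.4356, 0.2753, 0.076]
eef_rot: [180.0, 0.0, 175.5]
contact_force: [-1.5, -0.8, 5.5]
gripper_width: 0.0578
gripper_force: 19.9
```

Emit:
jog_arm --moves '[[[0,0,-1],0,5],[[0,0,-2],0,5],[[0,0,-3],0,5],[[0,0,-3],0,5],[[0,0,-3],0,5],[[0,0,-2],0,5],[[0,0,-1],0,5],[[0,0,0],0,5]]'

```text
time_s: 31.35
tcp_pos: [0.4353, 0.2752, 0.2258]
eef_rot: [180.0, 0.0, 175.5]
contact_force: [0.2, 0.4, -1.9]
gripper_width: 0.0581
gripper_force: 19.9
```

Run:
```python
from h import *
print(lane(-.03));plan(*lane(-.03),.077,8)
```

```text
(np.float64(0.5462919579377529), np.float64(-0.09437519302880197))
t 31.35 at [0.4353 0.2752 0.2258] yaw 175.51 rot [1.7996e+02 1.0000e-02] turn -12.5 then tool xy cm [ -5.84 -38.14] z 14.88 F [ 0.2  0.4 -1.9] w 0.0581
```

Emit:
jog_arm --moves '[[[0,0,0],-6.2,5],[[0,0,0],-6.3,5],[[-0.3,-2,0],0,5],[[-0.5,-3.5,0],0,5],[[-0.7,-4.5,0],0,5],[[-0.8,-5,0],0,5],[[-0.8,-5,0],0,5],[[-0.8,-5,0],0,5],[[-0.7,-5,0],0,5],[[-0.6,-4,0],0,5],[[-0.4,-2.6,0],0,5],[[-0.2,-1.5,0],0,5]]'

```text
time_s: 32.85
tcp_pos: [0.5453, -0.0961, 0.2246]
eef_rot: [180.0, -0.1, -172.2]
contact_force: [0.2, 0.5, -1.6]
gripper_width: 0.0582
gripper_force: 19.9
```

Emit:
jog_arm --moves '[[[0,0,0],0,5],[[0,0,2],0,5],[[0,0,3],0,5],[[0,0,3],0,5],[[0,0,2],0,5],[[0,0,0],0,5],[[0,0,0],0,5]]'

```text
time_s: 33.72
tcp_pos: [0.5465, -0.0936, 0.1265]
eef_rot: [-180.0, 0.1, -171.9]
contact_force: [0.4, 0.4, -2.7]
gripper_width: 0.0581
gripper_force: 19.9
```

Run:
```python
from h import *
plan(*lane(-.03),.073,8)
```

```text
t 33.73 at [ 0.5465 -0.0936  0.1265] yaw -171.94 rot [-1.7999e+02  6.0000e-02] turn 0.1 then tool xy cm [ 0.03 -0.07] z 5.35 F [ 0.4  0.4 -2.7] w 0.0581
```

Emit:
jog_arm --moves '[[[0,-0.05,2],0,5],[[0,0,2],0,5],[[0,0,0.8],0,5],[[0,0,0.3],0,5],[[0,0,0.2],0,5],[[0,0,0],0,5],[[0,0,0],0,5]]'

```text
time_s: 34.6
tcp_pos: [0.5464, -0.0945, 0.0731]
eef_rot: [-180.0, 0.0, -172.0]
contact_force: [0.2, 0.6, -0.0]
gripper_width: 0.0584
gripper_force: 19.9
```

Emit:
jog_arm --moves '[[[0,0,0.1],0,5],[[0,0,0],0,8.76],[[0,0,0],0,8.76],[[0,0,0],0,8.76],[[0,0,0],0,8.76],[[0,0,-2],0,8.76],[[0,0,-4],0,8.76],[[0,0,-4],0,8.76],[[0,0,-4],0,8.76],[[0,0,0],0,8.76],[[0,0,0],0,8.76]]'

```text
time_s: 35.98
tcp_pos: [0.5456, -0.0944, 0.2111]
eef_rot: [180.0, -0.0, -172.0]
contact_force: [0.9, -0.0, -0.6]
gripper_width: 0.0877
gripper_force: 0.0
```

Run:
```python
from h import *
plan(.512,.2695,.08,-4.5)
```

```text
t 35.98 at [ 0.5456 -0.0944  0.2111] yaw -171.99 rot [ 1.7997e+02 -2.0000e-02] turn 12.5 then tool xy cm [ 6.21 36.02] z 13.11 F [ 0.9 -0.  -0.6] w 0.0877
```

Emit:
jog_arm --moves '[[[0,0,0],6.2,8.76],[[0,0,0],6.3,8.76],[[0.4,2.5,0],0,8.76],[[0.7,4,0],0,8.76],[[0.8,4.7,0],0,8.76],[[0.8,4.7,0],0,8.76],[[0.9,4.7,0],0,8.76],[[0.8,4.7,0],0,8.76],[[0.8,4.7,0],0,8.76],[[0.7,4,0],0,8.76],[[0.3,2,0],0,8.76],[[0,0,0],0,8.76]]'

```text
time_s: 37.48
tcp_pos: [0.5118, 0.2698, 0.2102]
eef_rot: [-179.9, -0.1, 175.6]
contact_force: [0.2, -0.9, 0.8]
gripper_width: 0.0873
gripper_force: 0.0
```

Emit:
jog_arm --moves '[[[0,0,2],0,8.76],[[0,0,2],0,8.76],[[0,0,0],0,8.76],[[0,0,0],0,8.76]]'

```text
time_s: 37.98
tcp_pos: [0.5128, 0.2686, 0.1722]
eef_rot: [-180.0, 0.0, 175.5]
contact_force: [-0.4, -0.0, 0.6]
gripper_width: 0.0875
gripper_force: 0.0
```

Run:
```python
from h import *
p=capture("top")
for k,v in tops(p,{"green":.111,"blue":.102}).items(): print(k,*v)
p=wrist()
for n,c,a in stick(p,300):print(n,np.round(c),a,np.round(ray(p,c,.111)[:2],4))
print(lane(-.03))
plan(.512,.2695,.08,-4.5)
```

```text
red (array([ 0.7957, -0.4234]), array([ 0.802 , -0.4334]), array([0.063, 0.088]), np.float32(86.3)) (array([ 0.4837, -0.1029]), array([ 0.4846, -0.1018]), array([0.049, 0.057]), np.float32(8.2))
yellow (array([ 0.5479, -0.0948]), array([ 0.5486, -0.0942]), array([0.05 , 0.057]), np.float32(7.1))
green (array([0.4311, 0.0752]), array([0.4311, 0.0758]), array([0.033, 0.033]), np.float32(0.4)) (array([ 0.4311, -0.2168]), array([ 0.4334, -0.2168]), array([0.033, 0.034]), np.float32(88.2))
blue (array([ 0.4946, -0.3184]), array([ 0.4952, -0.3174]), array([0.048, 0.057]), np.float32(-15.3))
green [285. 216.] 2530 [0.5092 0.2701]
(np.float64(0.5462919579377529), np.float64(-0.09437519302880197))
t 38.08 at [0.5129 0.2692 0.1726] yaw 175.5 rot [1.7995e+02 6.0000e-02] turn 0.0 then tool xy cm [0.09 0.03] z 9.26 F [ 0.6 -0.9  1.1] w 0.0876
```

Emit:
jog_arm --moves '[[[0.15,0,3],0,8.76],[[0,0,3],0,8.76],[[0,0,2.4],0,8.76],[[0,0,1],0,8.76],[[0,0,0],0,8.76],[[0,0,0],0,5],[[0,0,0],0,5],[[0,0,0],0,5],[[0,0,0],0,5],[[0,0,0],0,5],[[0,0,0],0,5]]'

```text
time_s: 39.45
tcp_pos: [0.5111, 0.2695, 0.078]
eef_rot: [180.0, 0.0, 175.5]
contact_force: [-1.2, 0.4, 4.0]
gripper_width: 0.0581
gripper_force: 20.0
```

Emit:
jog_arm --moves '[[[0,0,-1],0,5],[[0,0,-2],0,5],[[0,0,-3],0,5],[[0,0,-3],0,5],[[0,0,-3],0,5],[[0,0,-2],0,5],[[0,0,-1],0,5],[[0,0,0],0,5]]'

```text
time_s: 40.45
tcp_pos: [0.5108, 0.2694, 0.2278]
eef_rot: [180.0, 0.0, 175.5]
contact_force: [0.5, 0.1, -1.6]
gripper_width: 0.0577
gripper_force: 20.0
```

Run:
```python
from h import *
plan(*lane(.032),.077,8)
```

```text
t 40.45 at [0.5108 0.2694 0.2278] yaw 175.52 rot [1.7996e+02 2.0000e-02] turn -12.5 then tool xy cm [ -4.65 -36.51] z 15.08 F [ 0.5  0.1 -1.6] w 0.0577
```

Emit:
jog_arm --moves '[[[0,0,0],-6.2,5],[[0,0,0],-6.3,5],[[-0.2,-2,0],0,5],[[-0.4,-3.5,0],0,5],[[-0.6,-4.5,0],0,5],[[-0.6,-4.8,0],0,5],[[-0.6,-4.8,0],0,5],[[-0.6,-4.8,0],0,5],[[-0.6,-4.5,0],0,5],[[-0.5,-3.8,0],0,5],[[-0.4,-2.5,0],0,5],[[-0.2,-1.3,0],0,5]]'

```text
time_s: 41.95
tcp_pos: [0.6078, -0.0876, 0.2265]
eef_rot: [180.0, -0.1, -172.2]
contact_force: [-0.6, 0.5, -1.9]
gripper_width: 0.0582
gripper_force: 20.0
```

Emit:
jog_arm --moves '[[[0,0,0],0,5],[[0,0,2],0,5],[[0,0,3],0,5],[[0,0,3],0,5],[[0,0,2],0,5],[[0,0,0],0,5],[[0,0,0],0,5]]'

```text
time_s: 42.82
tcp_pos: [0.6088, -0.085, 0.1285]
eef_rot: [-180.0, 0.1, -171.9]
contact_force: [-0.1, -0.1, -0.8]
gripper_width: 0.0579
gripper_force: 20.0
```

Run:
```python
from h import *
plan(*lane(.032),.075,8)
```

```text
t 42.83 at [ 0.6088 -0.085   0.1285] yaw -171.94 rot [-1.7999e+02  6.0000e-02] turn 0.1 then tool xy cm [ 0.12 -0.06] z 5.35 F [-0.1 -0.1 -0.8] w 0.0579
```

Emit:
jog_arm --moves '[[[0,-0.05,2],0,5],[[0,0,2],0,5],[[0,0,0.8],0,5],[[0,0,0.3],0,5],[[0,0,0.2],0,5],[[0,0,0],0,5],[[0,0,0],0,5]]'

```text
time_s: 43.7
tcp_pos: [0.6087, -0.086, 0.075]
eef_rot: [-180.0, 0.0, -172.0]
contact_force: [0.5, 0.8, -1.1]
gripper_width: 0.058
gripper_force: 20.0
```

Emit:
jog_arm --moves '[[[0,0,0.1],0,5],[[0,0,0],0,8.76],[[0,0,0],0,8.76],[[0,0,0],0,8.76],[[0,0,0],0,8.76],[[0,0,-2],0,8.76],[[0,0,-4],0,8.76],[[0,0,-4],0,8.76],[[0,0,-4],0,8.76],[[0,0,0],0,8.76],[[0,0,0],0,8.76]]'

```text
time_s: 45.08
tcp_pos: [0.6081, -0.0859, 0.2132]
eef_rot: [180.0, -0.0, -172.0]
contact_force: [0.1, 0.5, 0.1]
gripper_width: 0.0876
gripper_force: 0.0
```

Run:
```python
from h import *
plan(.494,-.318,.07,-15.5)
```

```text
t 45.08 at [ 0.6081 -0.0859  0.2132] yaw -171.99 rot [ 1.7998e+02 -1.0000e-02] turn 23.5 then tool xy cm [  4.79 -25.41] z 14.32 F [0.1 0.5 0.1] w 0.0876
```

Emit:
jog_arm --moves '[[[0,0,0],7.8,8.76],[[0,0,0],7.8,8.76],[[0,0,0],7.9,8.76],[[0.5,-2.4,0],0,8.76],[[0.8,-4,0],0,8.76],[[0.9,-5,0],0,8.76],[[0.9,-5,0],0,8.76],[[0.8,-4.5,0],0,8.76],[[0.6,-3,0],0,8.76],[[0.3,-1.5,0],0,8.76],[[0,0,2],0,8.76],[[0,0,2],0,8.76]]'

```text
time_s: 46.58
tcp_pos: [0.4939, -0.3182, 0.1727]
eef_rot: [180.0, -0.0, 164.6]
contact_force: [-0.6, 0.9, -0.3]
gripper_width: 0.0877
gripper_force: 0.0
```

Emit:
jog_arm --moves '[[[0,0,1],0,8.76],[[0,0,0],0,8.76],[[0,0,0],0,8.76]]'

```text
time_s: 46.95
tcp_pos: [0.4948, -0.3181, 0.1642]
eef_rot: [-180.0, 0.0, 164.6]
contact_force: [0.6, 0.5, -0.9]
gripper_width: 0.0876
gripper_force: 0.0
```

Run:
```python
from h import *
p=capture("top")
for k,v in tops(p).items(): print(k,*v)
p=wrist()
for n,c,a in stick(p,300):print(n,np.round(c),a,np.round(ray(p,c,.102)[:2],4))
print(lane(.032))
plan(.494,-.318,.07,-15.5)
cv2.imwrite("pics/w4.png",p["pixels"])
```

```text
red (array([ 0.4841, -0.1032]), array([ 0.4803, -0.0961]), array([0.043, 0.048]), np.float32(0.3))
yellow (array([ 0.5478, -0.0949]), array([ 0.5472, -0.0891]), array([0.047, 0.049]), np.float32(-82.7))
green (array([ 0.6087, -0.0862]), array([ 0.6096, -0.0851]), array([0.05 , 0.057]), np.float32(8.2)) (array([0.4313, 0.0754]), array([0.4337, 0.0759]), array([0.033, 0.033]), np.float32(0.4))
blue (array([ 0.9858, -0.0625]), array([ 0.9873, -0.0616]), array([0.067, 0.072]), np.float32(89.6))
green [419.  74.] 3543 [ 0.4297 -0.2188]
blue [283. 219.] 2510 [ 0.4931 -0.3177]
(np.float64(0.6076885781997302), np.float64(-0.0857464607692779))
t 47.05 at [ 0.4948 -0.3181  0.1644] yaw 164.55 rot [-1.7999e+02  7.0000e-02] turn 0.0 then tool xy cm [ 0.08 -0.01] z 9.44 F [ 0.1 -0.5  1.1] w 0.0875
```

View pics/w4.png

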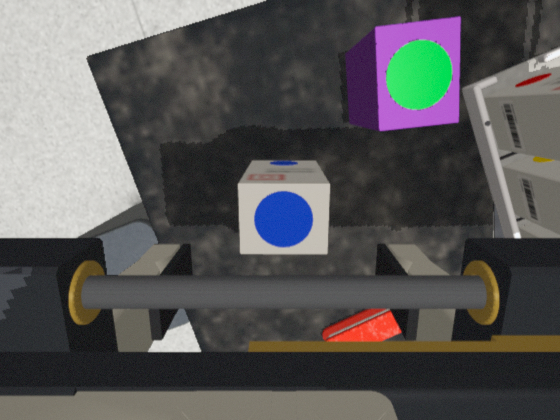

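The blue carton at (283,219) is centred and square between the fingers, and the purple one (420,75) is clear. I grip it.

Emit:
jog_arm --moves '[[[0.05,0,3],0,8.76],[[0,0,3],0,8.76],[[0,0,2.4],0,8.76],[[0,0,1],0,8.76],[[0,0,0],0,8.76],[[0,0,0],0,5],[[0,0,0],0,5],[[0,0,0],0,5],[[0,0,0],0,5],[[0,0,0],0,5],[[0,0,0],0,5]]'

```text
time_s: 48.42
tcp_pos: [0.4941, -0.3179, 0.07]
eef_rot: [-180.0, 0.0, 164.5]
contact_force: [-0.3, 0.6, 5.7]
gripper_width: 0.0579
gripper_force: 20.0
```

Emit:
jog_arm --moves '[[[0,0,-1],0,5],[[0,0,-2],0,5],[[0,0,-3],0,5],[[0,0,-3],0,5],[[0,0,-3],0,5],[[0,0,-3],0,5],[[0,0,-1.5],0,5],[[0,0,0],0,5]]'

```text
time_s: 49.42
tcp_pos: [0.4941, -0.3179, 0.2352]
eef_rot: [180.0, 0.1, 164.5]
contact_force: [0.3, -0.4, -1.2]
gripper_width: 0.0576
gripper_force: 20.0
```

Run:
```python
from h import *
plan(*lane(.0935),.077,8)
```

```text
t 49.42 at [ 0.4941 -0.3179  0.2352] yaw 164.51 rot [1.7999e+02 9.0000e-02] turn -23.5 then tool xy cm [-20.63  21.41] z 15.82 F [ 0.3 -0.4 -1.2] w 0.0576
```

Emit:
jog_arm --moves '[[[0,0,0],-7.8,5],[[0,0,0],-7.8,5],[[0,0,0],-7.9,5],[[-1,1.1,0],0,5],[[-2.3,2.4,0],0,5],[[-3,3.1,0],0,5],[[-3.3,3.4,0],0,5],[[-3.3,3.4,0],0,5],[[-3.2,3.3,0],0,5],[[-2.5,2.6,0],0,5],[[-1.5,1.5,0],0,5],[[-0.5,0.6,0],0,5]]'

```text
time_s: 50.92
tcp_pos: [0.6682, -0.0759, 0.2334]
eef_rot: [180.0, -0.1, -172.0]
contact_force: [0.4, 0.2, -2.0]
gripper_width: 0.0579
gripper_force: 20.0
```

Emit:
jog_arm --moves '[[[0,0,0],0,5],[[0,0,1],0,5],[[0,0,0],0,5],[[0,0,0],0,5]]'

```text
time_s: 51.42
tcp_pos: [0.6677, -0.0779, 0.2246]
eef_rot: [-180.0, -0.0, -172.0]
contact_force: [0.9, -0.4, -2.2]
gripper_width: 0.0581
gripper_force: 20.0
```

Run:
```python
from h import *
plan(*lane(.0935),.076,8)
```

```text
t 51.42 at [ 0.6677 -0.0779  0.2246] yaw -172.03 rot [-1.7999e+02 -1.0000e-02] turn -0.0 then tool xy cm [-0.1   0.05] z 14.86 F [ 0.9 -0.4 -2.2] w 0.0581
```

Emit:
jog_arm --moves '[[[-0.1,0.05,2],0,5],[[0,0,3],0,5],[[0,0,3],0,5],[[0,0,2.5],0,5],[[0,0,2],0,5],[[0,0,1],0,5],[[0,0,0.7],0,5],[[0,0,0.4],0,5],[[0,0,0.2],0,5],[[0,0,0],0,5],[[0,0,0],0,5]]'

```text
time_s: 52.8
tcp_pos: [0.6692, -0.0766, 0.077]
eef_rot: [-180.0, 0.0, -172.0]
contact_force: [-0.1, 0.3, -1.5]
gripper_width: 0.0578
gripper_force: 20.0
```

Emit:
jog_arm --moves '[[[0,0,0.15],0,5],[[0,0,0],0,8.76],[[0,0,0],0,8.76],[[0,0,0],0,8.76],[[0,0,0],0,8.76],[[0,0,-2],0,8.76],[[0,0,-4],0,8.76],[[0,0,-4],0,8.76],[[0,0,-4],0,8.76],[[0,0,0],0,8.76]]'

```text
time_s: 54.05
tcp_pos: [0.6709, -0.0767, 0.2194]
eef_rot: [-180.0, 0.4, -172.0]
contact_force: [-0.5, -0.4, -1.2]
gripper_width: 0.0873
gripper_force: 0.0
```

Emit:
jog_arm --moves '[[[0,3,0],0,8.76],[[0,5,0],0,8.76],[[0,5,0],0,8.76],[[0,5,0],0,8.76],[[0,5,0],0,8.76],[[0,3,0],0,8.76],[[0,0,0],0,8.76],[[0,0,0],0,8.76],[[0,0,0],0,8.76]]'

```text
time_s: 55.18
tcp_pos: [0.6327, 0.1799, 0.2148]
eef_rot: [-180.0, -0.0, -172.0]
contact_force: [0.4, -0.2, 0.0]
gripper_width: 0.0874
gripper_force: 0.0
```

Run:
```python
from h import *
p=capture("top");a=np.radians(8)
for k,v in tops(p,{}).items():
    for q in v:
        d=q[0]-L[:2];print(k,"lane",np.round([d@[np.cos(a),np.sin(a)],d@[-np.sin(a),np.cos(a)]],4),q[2:])
cv2.imwrite("pics/top3.png",cv2.resize(p["pixels"][130:270,170:480],(775,350),interpolation=cv2.INTER_CUBIC))
print(get_state()["tcp_pos"],get_state()["qd"].round(2))
```

```text
red lane [ 0.1711 -0.3603] (array([0.067, 0.093]), np.float32(89.8))
red lane [-0.0931  0.0003] (array([0.05 , 0.057]), np.float32(8.6))
yellow lane [-0.0285 -0.0006] (array([0.049, 0.057]), np.float32(7.3))
green lane [ 0.0329 -0.0006] (array([0.049, 0.057]), np.float32(7.9))
green lane [-0.1202  0.1842] (array([0.033, 0.033]), np.float32(0.4))
green lane [-0.1612 -0.1059] (array([0.033, 0.034]), np.float32(88.2))
blue lane [ 0.0955 -0.0002] (array([0.051, 0.058]), np.float32(7.9))
[0.63274164 0.17984689 0.21493522] [ 0.01  0.02  0.13  0.03 -0.06 -0.1 ]
```

View pics/top3.png

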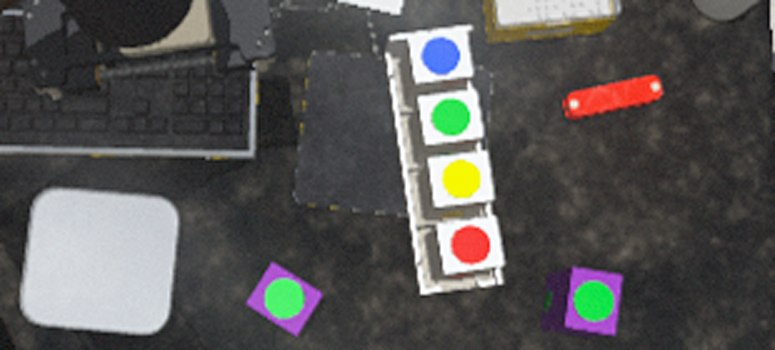

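From front to back, the picture shows red (470,245), yellow (461,180), green (450,117) and blue (440,57), all square in their places. The arm is clear, so I hand the job in.

```bash
python3 -c "
from plant import close_job
print(close_job())"
```

```text
the job is handed in; nothing more can be done
None
```

The lane now holds red, yellow, green and blue from front to back, each measured within 3 mm of its place, and the job was handed in at about 55 s; the hand-in did not report a verdict.

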